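# Set the lime spools in their size trays

## Robot

A 6-joint arm with a two-finger parallel gripper is mounted at the origin on the work surface. World frame = base frame: x ahead of the robot, y to its left, z up, the work surface at z = 0. Lengths are in mm, angles in rad, forces in N, time in s.
With the tool pointing down it reaches from about 400 to 925 mm from the base axis. Payload 12.5 kg.
Tool frame: the origin (TCP) lies midway between the tips of the shut fingers; the grasp point (between the pads) lies 19 mm behind it; z points along the fingers, y is the line along which they close (so a half turn about z gives the same grasp; the last joint's range is limited). The gripper opens to 95 mm and grips with 3 to 60 N. Pads are 20 mm wide; open, the fingers measure 119 mm over their backs; the gripper's body (75 mm by 180 mm) begins 59 mm behind the grasp point.
Start: joints at [-1.34, 0.491, 1.559, -0, 1.092, -0.106], TCP at [206.566, -589.896, 214.661] pointing down, gripper open.
Joint ranges: [-3.1, 3.1], [-0.84, 2.19], [0.05, 2.79], [-1.13, 4.28], [0.06, 2.93], [-2.69, 2.69]. Speed limits (rad/s): [2.22, 2.22, 2.79, 3.14, 3.14, 3.14].

## Interface

Orientations are given as [roll, pitch, yaw] about the fixed x, y, z axes, in that order (R = Rz(yaw) Ry(pitch) Rx(roll)).
In Python, from cell import * gives the robot as it stands. The module is installed in compiled form; this text tells all that it offers.
- The arm moves only by the tool arm_command, never from a script. Its arguments are lists of equal length, an entry for each row: "delta_pos": the shift along the world's x, y, z in units of 250 mm (1.0 is 250 mm), a list of three; "delta_rot": the turn, a rotation vector about the world's x, y, z in units of 90 degrees (1.0 is 90 degrees), a list of three; "claw": the closure, from 0 (fully open) to 1 (shut). In form: {"delta_pos": [[tx, ty, tz], ...], "delta_rot": [[wx, wy, wz], ...], "claw": [claw, ...]}. A call has exactly 5 rows; each row is the pose to reach, as a shift and turn from the pose commanded when the call began; what a row does not reach only later rows make up. A row lasts 1/12 s, in which the tool goes at most 41.7 mm and 7.16 degrees, less where a joint would pass 70% of its speed; a pose out of reach is approached as far as the arm can. A call with a number of a shift or a turn outside -1 to 1 is refused whole. A call with a gripper value outside its range is refused whole. The fingers move at their own pace and stop on an object; the grip force is fixed at half the most. Time passes only in rows, so rows that repeat a pose let the fingers close, or fill a call up. It gives the time, the measured TCP pose, the force, the opening and the grip force at its end, in the units of the state.
- state(): the state, without advancing time (a new reading comes with each control period).
- read_camera(name): name is "scene" or "top" or "wrist"; returns the picture (400x640x3 uint8, red, green, blue); there is no depth.
- calibration(name): a dict with "camera_matrix" (3x3 intrinsics, pixels), "T" (4x4, takes a point from camera to world coordinates). Camera axes: x right, y down, z forward; pixel columns grow to the right and rows downward; lengths in mm; the calibration is good to about 2 mm. A picture is of the moment at which its call begins: read the wrist's pose just before it. calibration takes no time and is no camera call; for the wrist camera it gives the pose at the moment of the call.
- job_done(): hands the job in; it is judged then, once.
The state is a dict: "t": time; "joints": joint angles; "qvel": joint speeds; "tau": joint torques, N m; "eef_pos": TCP position; "tcp_rot": TCP orientation; "ft_force": force on the tool from outside, world axes, zero at the start; "moment": the same for the moment, N m; "opening": opening from 0.0 (shut) to 1.0 (fully open); "grip_force": force on a finger pad.
Only numpy, scipy, OpenCV 4.12 (cv2) and the standard library are available. Lean on these libraries where they do the work, as an engineer would, in place of code of your own. Each camera call takes 0.05 s, during which the arm holds its last target. There are 200 camera calls.

## Task

Get the lime green filament spools ready for the next print: set each one upright and flat inside the round grey tray made for its size (smallest spool in the smallest tray, medium in medium, largest in largest) and let go of it. Leave the orange and blue spools, the nozzle jar and the red clamp standing or lying where they are.

Things in the scene. Friction and masses are not known exactly. Their poses are not given: they have to be found in the camera images.
- spool_large: large lime green filament spool, loose, standing on its end (axis vertical): a closed cylinder 64 mm in diameter and 40 mm high (may be gripped anywhere across its diameter), dark bore mark on top, about 100 g. Origin at the centre of its underside, z up along the axis.
- spool_medium: medium lime green filament spool, loose, standing on its end (axis vertical): a closed cylinder 48 mm in diameter and 34 mm high (may be gripped anywhere across its diameter), dark bore mark on top, about 60 g. Origin at the centre of its underside, z up along the axis.
- spool_small: small lime green filament spool, loose, standing on its end (axis vertical): a closed cylinder 34 mm in diameter and 28 mm high (may be gripped anywhere across its diameter), dark bore mark on top, about 30 g. Origin at the centre of its underside, z up along the axis.
- tray_large: large round grey spool tray, fixed to the cart top: shallow dish of 84 mm inner and 92 mm outer diameter, inner floor 3 mm above the cart top, rim top 8 mm above it. It is made for the large spool (64 mm across, so 10 mm of play all round). Origin on the cart top under its centre, z up.
- tray_medium: medium round grey spool tray, fixed to the cart top: shallow dish of 68 mm inner and 76 mm outer diameter, inner floor 3 mm above the cart top, rim top 8 mm above it. It is made for the medium spool (48 mm across, so 10 mm of play all round). Origin on the cart top under its centre, z up.
- tray_small: small round grey spool tray, fixed to the cart top: shallow dish of 54 mm inner and 62 mm outer diameter, inner floor 3 mm above the cart top, rim top 8 mm above it. It is made for the small spool (34 mm across, so 10 mm of play all round). Origin on the cart top under its centre, z up.
- spool_orange: orange spool, loose, a bystander: upright cylinder 48 mm in diameter, 34 mm high. Origin at the centre of its underside.
- spool_blue: dark blue spool, loose, a bystander: upright cylinder 64 mm in diameter, 40 mm high. Origin at the centre of its underside.
- jar: small glass nozzle jar with black cap, brass nozzles inside, loose, a bystander: 42 mm in diameter, 62 mm high. Origin at the centre of its underside.
- clamp: red plastic spring clamp lying flat, loose, a bystander: about 98 mm long (x, jaws to +x) by 58 mm wide, 16 mm high. Origin under its middle, on the cart top.
There are look-alikes about, which are no part of the job. Leave any pink look-alike of the tray_small alone.

How it is judged (in metres and radians):
At the end, for the whole second after the job is handed in: Each lime spool stands upright (within 0.05 rad) flat on the floor of the tray of its own size, inside the rim (centre within 11.5 mm of the tray's centre), released and at rest; the orange and blue spools, jar and clamp are within 20 mm of where they started (horizontal distance between spool_large and tray_large below 0.0115 m and height (world z) of each of spool_large, spool_medium, spool_small below 0.005 m and angle between each of spool_large, spool_medium, spool_small's own z axis and vertical below 0.05 rad and linear speed of each of spool_large, spool_medium, spool_small below 0.02 m/s and contact force between the fingers and spool_large below 0.1 N and horizontal distance between spool_medium and tray_medium below 0.0115 m and contact force between the fingers and spool_medium below 0.1 N and horizontal distance between spool_small and tray_small below 0.0115 m and contact force between the fingers and spool_small below 0.1 N and distance of each of spool_orange, spool_blue, jar, clamp from where it was at the start of the episode below 0.02 m); the robot touches nothing.
It fails at once if the spool orange was pushed or tipped (distance of spool_orange from where it was at the start of the episode above 0.02 m or angle between spool_orange's own z axis and vertical above 0.5 rad).
It fails at once if the spool blue was pushed or tipped (distance of spool_blue from where it was at the start of the episode above 0.02 m or angle between spool_blue's own z axis and vertical above 0.5 rad).
It fails at once if the jar was pushed or tipped (distance of jar from where it was at the start of the episode above 0.02 m or angle between jar's own z axis and vertical above 0.5 rad).
It fails at once if the clamp was pushed or tipped (distance of clamp from where it was at the start of the episode above 0.02 m or angle between clamp's own z axis and vertical above 0.5 rad).
It also fails if it takes over 80 s, if anything falls off the work surface, if the arm or the gripper's body presses on something with over 40 N, if the wrist force passes 120 N, or if a joint passes its speed limit or range.

## Working session

There is one attempt and no reset: what is moved stays moved. The work goes in short steps, Python scripts to look and compute and a tool call to move; the robot and the scene stay as the last step left them, time stands still between calls to the robot, and variables do not carry over. Pictures are saved under pics/ and viewed, at most 14 in all, crops included, and the job is handed in when it is done.

Besides the shell and the picture viewer there is one more tool, called after "Request:" by a JSON object that holds its "fn" and its "kwargs", one argument or row to a line. arm_command: Moves the arm, as the interface text tells. Shifts and turns lie within -1 to 1; 1 stands for 250 mm of shift or 90 degrees of turn. Its arguments: {"type":"object","properties":{"delta_pos":{"type":"array"},"delta_rot":{"type":"array"},"claw":{"type":"array"}},"required":["delta_pos","delta_rot","claw"]}

```bash
mkdir -p pics; python3 - <<'E'
from cell import *
import cv2
for n in ("top","scene"):
    c=calibration(n); print(n,c["camera_matrix"],c["T"].round(3).tolist())
    cv2.imwrite(f"pics/{n}0.png",read_camera(n)[:,:,::-1])
s=state();print(s["t"],s["eef_pos"],s["tcp_rot"],s["opening"])
E
```

```text
top [[373.86288719   0.         318.00344032]
 [  0.         373.86288719 196.9030931 ]
 [  0.           0.           1.        ]] [[-0.018, -0.992, 0.125, 466.759], [-0.999, 0.014, -0.032, -20.315], [0.03, -0.125, -0.992, 909.392], [0.0, 0.0, 0.0, 1.0]]
scene [[393.11740069   0.         326.45402347]
 [  0.         393.11740069 200.53597789]
 [  0.           0.           1.        ]] [[-0.511, 0.489, -0.707, 1172.933], [0.86, 0.294, -0.418, 334.658], [0.004, -0.822, -0.57, 522.111], [0.0, 0.0, 0.0, 1.0]]
0.1 [ 206.50979836 -589.65352867  214.12281865] [-3.14058166e+00 -1.00319028e-04  3.36812515e-01] 0.9974807185361055
```

View pics/top0.png

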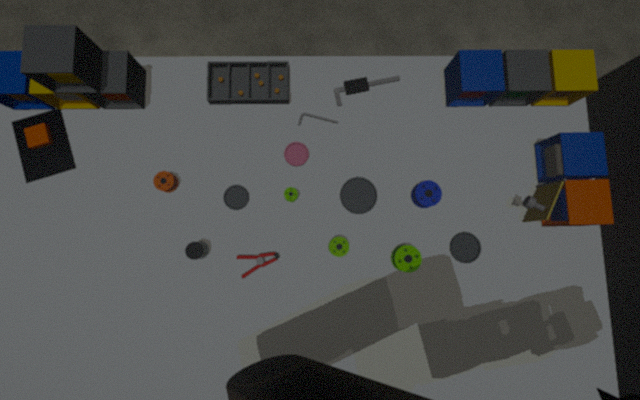

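View pics/scene0.png

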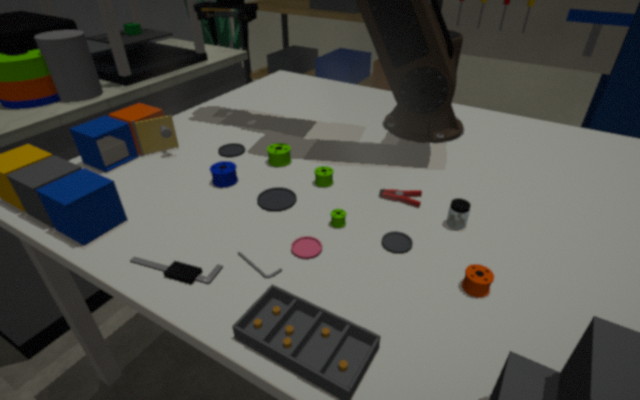

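The top view shows the lime spools: small (291,194), medium (339,245), large (407,257). The grey trays are at (236,197), (359,195) and (465,247), and the pink decoy is at (297,154). The bystanders are orange (165,181), blue (427,194), jar (195,250) and clamp (258,263).

```bash
cat > h.py <<'E'
from cell import *
import cv2, numpy as np
def ray(n,uv,z,c=None):
    c=c or calibration(n); K=c["camera_matrix"];T=c["T"]
    d=T[:3,:3]@np.linalg.solve(K,[uv[0],uv[1],1.]); o=T[:3,3]
    return o+d*(z-o[2])/d[2]
def blobs(m,amin=60):
    cs,_=cv2.findContours(m.astype(np.uint8),cv2.RETR_EXTERNAL,cv2.CHAIN_APPROX_NONE)
    out=[]
    for c in cs:
        h=cv2.convexHull(c); a=cv2.contourArea(h)
        if a>amin:
            M=cv2.moments(h); out.append((M["m10"]/M["m00"],M["m01"]/M["m00"],a,h))
    return out
def masks(im):
    hsv=cv2.cvtColor(im,cv2.COLOR_RGB2HSV).astype(int); H,S,V=hsv[...,0],hsv[...,1],hsv[...,2]
    return dict(lime=(H>35)&(H<60)&(S>120)&(V>60), grey=(S<60)&(V<95), blue=(H>105)&(H<130)&(S>120),
      orange=(H>3)&(H<18)&(S>150)&(V>80), red=((H<4)|(H>174))&(S>130))
E
python3 - <<'E'
from h import *
im=read_camera("top"); m=masks(im)
print(im[195,359],im[197,236],im[220,300])
roi=np.zeros(im.shape[:2],bool); roi[120:300,140:500]=1
for k,z in (("lime",17),("grey",6),("blue",20),("orange",17),("red",8)):
    for u,v,a,h in blobs(m[k]&roi,40):
        p=ray("top",(u,v),z); d=np.linalg.norm(p-calibration("top")["T"][:3,3])
        print(k,round(u,1),round(v,1),p[:2].round(1),"eqdia",round(2*np.sqrt(a/np.pi)*d/373.9,1))
m=masks(read_camera("scene"))
for k,z in (("lime",17),("grey",6)):
    for u,v,a,h in blobs(m[k],40):
        print("scene",k,round(u,1),round(v,1),ray("scene",(u,v),z)[:2].round(1),a)
E
```

```text
[52 54 58] [51 51 57] [103 106 108]
lime 406.6 258.3 [ 428.9 -256.7] eqdia 68.2
lime 338.6 246.2 [460.3 -95.6] eqdia 46.4
lime 290.6 193.9 [587.1  16.9] eqdia 32.2
grey 259.0 261.4 [428.   93.6] eqdia 24.6
grey 413.1 282.3 [ 371.6 -272.6] eqdia 164.6
grey 264.8 254.5 [443.9  80. ] eqdia 37.3
grey 400.3 246.4 [ 457.2 -245.8] eqdia 26.1
grey 197.9 248.9 [460.1 238.1] eqdia 59.3
grey 340.3 237.3 [ 481.5 -101.2] eqdia 22.0
grey 464.9 247.1 [ 452.5 -403.2] eqdia 84.6
grey 236.0 196.9 [583.1 149.4] eqdia 65.0
grey 414.3 190.3 [ 593.3 -286.7] eqdia 26.9
grey 358.1 195.2 [ 583.2 -147.5] eqdia 93.5
grey 175.7 178.8 [629.4 295. ] eqdia 29.3
blue 426.2 193.9 [ 582.1 -311.2] eqdia 68.9
orange 163.5 180.7 [623.1 319.9] eqdia 48.7
red 257.5 267.3 [414.3  96.9] eqdia 28.8
red 255.1 255.7 [441.5 102.6] eqdia 27.5
scene lime 337.9 217.9 [589.4  18.2] 226.5
scene lime 323.5 176.3 [459.8 -95.4] 307.0
scene lime 278.8 154.2 [ 423.2 -259. ] 466.5
scene lime 20.5 64.7 [  336.9 -1741. ] 1149.5
scene grey 572.7 365.4 [707.6 472.7] 9594.0
scene grey 307.8 341.8 [870.2 124.2] 9496.0
scene grey 180.4 270.3 [ 862.8 -158.3] 1362.0
scene grey 261.2 266.9 [780.1 -37. ] 347.0
scene grey 396.4 242.5 [586.9 151.2] 522.5
scene grey 98.2 339.2 [1030.1 -152.3] 26434.5
scene grey 457.2 213.9 [428.5 229.3] 592.5
scene grey 276.3 199.2 [ 587.6 -145.7] 748.5
scene grey 231.0 150.0 [ 456.4 -401.9] 291.0
scene grey 111.8 149.3 [ 626.6 -692.6] 617.0
scene grey 165.3 131.5 [ 467.8 -658.2] 79.0
scene grey 242.5 32.1 [ -731.2 -1380.1] 53.5
scene grey 7.2 30.5 [  -21.3 -2611.5] 112.5
scene grey 19.6 24.9 [ -147.7 -2722.7] 81.0
scene grey 228.2 18.5 [-1008.  -1745.1] 599.5
scene grey 337.3 5.3 [-1897.2 -1385.1] 530.5
scene grey 290.9 100.8 [  53.9 -477.6] 125584.5
```

Cart top is at z = 0. The two views agree to within 6 mm, so I'll use averages:

| Size | Spool (x, y) | Tray (x, y) |
|---|---|---|
| Large | (426, -258) | (585, -147) |
| Medium | (460, -95.5) | (454.5, -402.5) |
| Small | (588, 17.5) | (585, 150) |

I'll start with the large spool.

Request:
{"fn": "arm_command", "kwargs": {
  "delta_pos": [
    [0.088,0.133,-0.04],
    [0.176,0.266,-0.08],
    [0.264,0.4,-0.12],
    [0.352,0.532,-0.16],
    [0.44,0.664,-0.2]
  ],
  "delta_rot": [
    [0,0,0],
    [0,0,0],
    [0,0,0],
    [0,0,0],
    [0,0,0]
  ],
  "claw": [0,0,0,0,0]
}}

```text
t: 0.62
eef_pos: [317.1, -422.2, 164.3]
tcp_rot: [3.141, -0.0, 0.336]
ft_force: [0.4, -0.8, -0.4]
opening: 1.001
grip_force: 0.0
```

Request:
{"fn": "arm_command", "kwargs": {
  "delta_pos": [
    [0.1,0.15,-0.04],
    [0.2,0.3,-0.08],
    [0.3,0.45,-0.12],
    [0.4,0.6,-0.16],
    [0.44,0.664,-0.18]
  ],
  "delta_rot": [
    [0,0,0],
    [0,0,0],
    [0,0,0],
    [0,0,0],
    [0,0,0]
  ],
  "claw": [0,0,0,0,0]
}}

```text
t: 1.03
eef_pos: [427.5, -255.9, 119.3]
tcp_rot: [3.141, -0.0, 0.337]
ft_force: [0.3, -0.6, -0.4]
opening: 0.997
grip_force: 0.0
```

```bash
python3 - <<'E'
from h import *
c=calibration("wrist"); im=read_camera("wrist")
cv2.imwrite("pics/w1.png",im[:,:,::-1])
print(c["T"].round(2).tolist(),c["camera_matrix"][0,0])
for u,v,a,h in blobs(masks(im)["lime"],100):
    print(u,v,a,ray("wrist",(u,v),20,c)[:2].round(1))
    e=cv2.minEnclosingCircle(h);print(e)
E
```

```text
[[0.33, -0.91, -0.25, 498.67], [-0.94, -0.32, -0.09, -231.48], [0.0, 0.27, -0.96, 290.67], [0.0, 0.0, 0.0, 1.0]] 315.279766902008
313.7206428720517 195.41953663118346 3992.5 [ 431.4 -249.5]
((312.8888854980469, 195.11111450195312), 38.4451789855957)
140.75841712942116 96.45785181850017 3331.5 [463.3 -89.2]
((141.5, 96.0), 37.1652717590332)
```

View pics/w1.png

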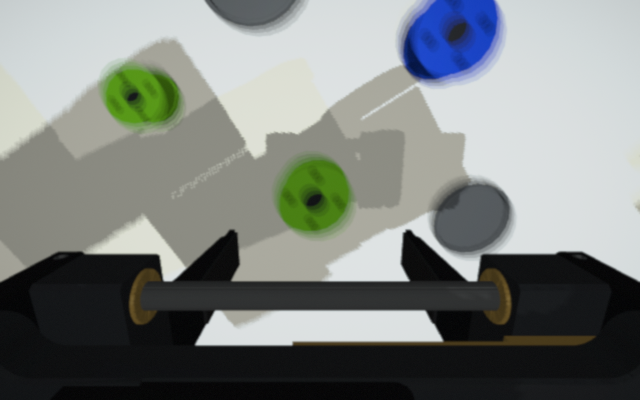

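The wrist view is blurred because the arm is still settling. It shows the large spool at (314,195), between the fingers and slightly ahead of them, and the medium spool at (140,96). I'll measure again now that the arm is at rest.

```bash
cat >> h.py <<'E'
def wrist(key="lime",z=17,amin=400):
    s=state(); c=calibration("wrist"); im=read_camera("wrist")
    print("tcp",s["eef_pos"].round(1),"t",round(s["t"],2))
    for u,v,a,h in blobs(masks(im)[key],amin):
        x,y,w,hh=cv2.boundingRect(h)
        if x>0 and y>0 and x+w<640 and y+hh<400: print(key,round(u),round(v),a,ray("wrist",(u,v),z,c)[:2].round(1))
    return im
E
python3 -c "
from h import *
wrist();wrist();wrist('blue');wrist('grey',6)"
```

```text
tcp [ 429.  -251.4  117.9] t 1.08
lime 323 205 4711.0 [ 426.5 -255.4]
lime 150 106 3873.0 [459.4 -91.9]
tcp [ 427.9 -253.8  118.6] t 1.13
lime 321 203 4712.0 [ 426.8 -255.5]
lime 148 103 3902.5 [459.8 -92. ]
tcp [ 427.4 -255.9  119.2] t 1.18
tcp [ 426.9 -257.3  119.5] t 1.23
grey 461 37 446.5 [ 594.3 -321.3]
```

Settled, the wrist view puts the large spool at (426.5, -255.5), so the tool is centred. I'll descend and grip.

Request:
{"fn": "arm_command", "kwargs": {
  "delta_pos": [
    [0,0,-0.12],
    [0,0,-0.24],
    [0,0,-0.34],
    [0,0,-0.4],
    [0,0,-0.43]
  ],
  "delta_rot": [
    [0,0,0],
    [0,0,0],
    [0,0,0],
    [0,0,0],
    [0,0,0]
  ],
  "claw": [0,0,0,0,0]
}}

```text
t: 1.7
eef_pos: [425.4, -259.0, 10.5]
tcp_rot: [-3.14, 0.001, 0.334]
ft_force: [1.1, 0.8, -0.5]
opening: 0.997
grip_force: 0.0
```

Request:
{"fn": "arm_command", "kwargs": {
  "delta_pos": [
    [0,0,0],
    [0,0,0],
    [0,0,0],
    [0,0,0],
    [0,0,0]
  ],
  "delta_rot": [
    [0,0,0],
    [0,0,0],
    [0,0,0],
    [0,0,0],
    [0,0,0]
  ],
  "claw": [0,0.3,0.6,1,1]
}}

```text
t: 2.12
eef_pos: [426.9, -258.2, 13.1]
tcp_rot: [3.14, -0.001, 0.337]
ft_force: [0.2, -0.0, 0.1]
opening: 0.78
grip_force: 0.0
```

Request:
{"fn": "arm_command", "kwargs": {
  "delta_pos": [
    [0,0,0],
    [0,0,0],
    [0,0,0],
    [0,0,0],
    [0,0,0]
  ],
  "delta_rot": [
    [0,0,0],
    [0,0,0],
    [0,0,0],
    [0,0,0],
    [0,0,0]
  ],
  "claw": [1,1,1,1,1]
}}

```text
t: 2.53
eef_pos: [426.6, -257.8, 12.7]
tcp_rot: [3.141, -0.0, 0.337]
ft_force: [-1.1, 1.4, 7.4]
opening: 0.668
grip_force: 30.0
```

Request:
{"fn": "arm_command", "kwargs": {
  "delta_pos": [
    [0,0,0.06],
    [0,0,0.16],
    [0,0,0.26],
    [0.06,0.05,0.32],
    [0.15,0.11,0.32]
  ],
  "delta_rot": [
    [0,0,0],
    [0,0,0],
    [0,0,0],
    [0,0,0],
    [0,0,0]
  ],
  "claw": [1,1,1,1,1]
}}

```text
t: 2.95
eef_pos: [464.5, -231.3, 95.3]
tcp_rot: [3.138, -0.002, 0.335]
ft_force: [1.2, -0.4, 0.1]
opening: 0.67
grip_force: 30.0
```

Request:
{"fn": "arm_command", "kwargs": {
  "delta_pos": [
    [0.12,0.08,0],
    [0.24,0.16,0],
    [0.36,0.24,0],
    [0.45,0.31,0],
    [0.484,0.336,0]
  ],
  "delta_rot": [
    [0,0,0],
    [0,0,0],
    [0,0,0],
    [0,0,0],
    [0,0,0]
  ],
  "claw": [1,1,1,1,1]
}}

```text
t: 3.37
eef_pos: [587.6, -144.0, 92.1]
tcp_rot: [3.141, -0.001, 0.339]
ft_force: [-1.1, 0.1, -0.6]
opening: 0.671
grip_force: 30.0
```

Request:
{"fn": "arm_command", "kwargs": {
  "delta_pos": [
    [0,0,0],
    [0,0,0],
    [0,0,0],
    [0,0,0],
    [0,0,0]
  ],
  "delta_rot": [
    [0,0,0],
    [0,0,0],
    [0,0,0],
    [0,0,0],
    [0,0,0]
  ],
  "claw": [1,1,1,1,1]
}}

```text
t: 3.78
eef_pos: [584.3, -147.3, 92.3]
tcp_rot: [3.142, 0.0, 0.335]
ft_force: [0.6, 0.0, -0.4]
opening: 0.669
grip_force: 30.0
```

```bash
python3 - <<'E'
from h import *
im=wrist(z=95); cv2.imwrite("pics/w2.png",im[:,:,::-1])
E
```

```text
tcp [ 584.3 -147.3   92.3] t 3.78
lime 320 238 10273.0 [ 590.8 -145.7]
lime 118 139 2369.5 [608.7 -26.8]
```

View pics/w2.png

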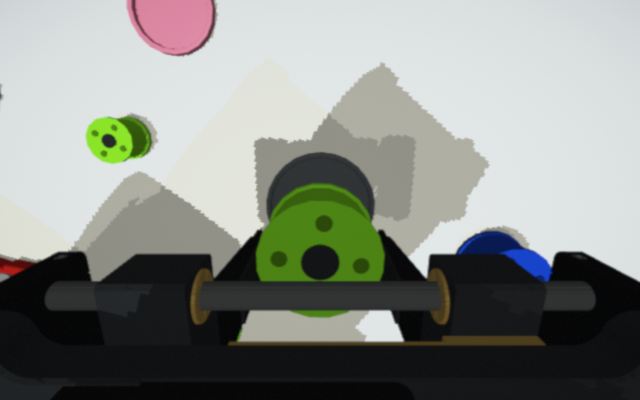

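The large spool is held upright with its bore at (320,263). The tray behind it spans columns 267–374, so the two line up side to side. Next I'll check fore-aft.

```bash
python3 - <<'E'
from h import *
print(state()["eef_pos"].round(1))
print("bore",ray("wrist",(320,263),120.5)[:2], "tray far edge(320,152.5)",ray("wrist",(320.5,152.5),8)[:2])
f=ray("wrist",(320.5,152.5),8)[:2]; d=np.array([np.cos(.337),np.sin(.337)])
print("tray centre",f-46*d)
E
```

```text
[ 584.5 -147.2   92.3]
bore [ 588.33606106 -146.63746156] tray far edge(320,152.5) [ 627.76086241 -133.33580288]
tray centre [ 584.34832179 -148.54604014]
```

Request:
{"fn": "arm_command", "kwargs": {
  "delta_pos": [
    [-0.008,-0.004,-0.1],
    [-0.008,-0.004,-0.2],
    [-0.008,-0.004,-0.27],
    [-0.008,-0.004,-0.295],
    [-0.008,-0.004,-0.305]
  ],
  "delta_rot": [
    [0,0,0],
    [0,0,0],
    [0,0,0],
    [0,0,0],
    [0,0,0]
  ],
  "claw": [1,1,1,1,1]
}}

```text
t: 4.25
eef_pos: [581.8, -147.5, 15.5]
tcp_rot: [-3.14, 0.003, 0.337]
ft_force: [-10.9, 0.9, 23.6]
opening: 0.668
grip_force: 30.0
```

Request:
{"fn": "arm_command", "kwargs": {
  "delta_pos": [
    [0,0,0],
    [0,0,0],
    [0,0,0],
    [0,0,0],
    [0,0,0]
  ],
  "delta_rot": [
    [0,0,0],
    [0,0,0],
    [0,0,0],
    [0,0,0],
    [0,0,0]
  ],
  "claw": [1,1,1,0,0]
}}

```text
t: 4.67
eef_pos: [583.4, -147.5, 16.4]
tcp_rot: [3.141, -0.001, 0.337]
ft_force: [0.2, -0.3, 0.3]
opening: 0.759
grip_force: 0.0
```

Request:
{"fn": "arm_command", "kwargs": {
  "delta_pos": [
    [0,0,0],
    [0,0,0],
    [0,0,0],
    [0,0,0],
    [0,0,0]
  ],
  "delta_rot": [
    [0,0,0],
    [0,0,0],
    [0,0,0],
    [0,0,0],
    [0,0,0]
  ],
  "claw": [0,0,0,0,0]
}}

```text
t: 5.08
eef_pos: [583.1, -147.4, 15.9]
tcp_rot: [3.142, 0.0, 0.337]
ft_force: [-0.8, -0.2, 0.6]
opening: 0.996
grip_force: 0.0
```

Request:
{"fn": "arm_command", "kwargs": {
  "delta_pos": [
    [0,0,0.1],
    [0,0,0.22],
    [0,0,0.34],
    [-0.05,0.02,0.38],
    [-0.15,0.06,0.38]
  ],
  "delta_rot": [
    [0,0,0],
    [0,0,0],
    [0,0,0],
    [0,0,0],
    [0,0,0]
  ],
  "claw": [0,0,0,0,0]
}}

```text
t: 5.5
eef_pos: [548.0, -133.4, 113.7]
tcp_rot: [3.137, -0.005, 0.337]
ft_force: [-0.3, 0.1, 0.6]
opening: 1.002
grip_force: 0.0
```

Request:
{"fn": "arm_command", "kwargs": {
  "delta_pos": [
    [-0.12,0.05,0],
    [-0.24,0.1,0],
    [-0.342,0.152,0],
    [-0.342,0.152,0],
    [-0.342,0.152,0]
  ],
  "delta_rot": [
    [0,0,0],
    [0,0,0],
    [0,0,0],
    [0,0,0],
    [0,0,0]
  ],
  "claw": [0,0,0,0,0]
}}

```text
t: 5.92
eef_pos: [459.7, -94.1, 111.4]
tcp_rot: [3.141, -0.0, 0.337]
ft_force: [0.2, 0.1, 0.9]
opening: 0.996
grip_force: 0.0
```

Request:
{"fn": "arm_command", "kwargs": {
  "delta_pos": [
    [0,0,0],
    [0,0,0],
    [0,0,0],
    [0,0,0],
    [0,0,0]
  ],
  "delta_rot": [
    [0,0,0],
    [0,0,0],
    [0,0,0],
    [0,0,0],
    [0,0,0]
  ],
  "claw": [0,0,0,0,0]
}}

```text
t: 6.33
eef_pos: [460.4, -94.6, 110.7]
tcp_rot: [-3.142, 0.0, 0.337]
ft_force: [-0.8, 0.6, -0.2]
opening: 1.001
grip_force: 0.0
```

```bash
python3 - <<'E'
from h import *
im=wrist(z=17); cv2.imwrite("pics/w3.png",im[:,:,::-1])
m=masks(read_camera("top"))["lime"]; m[:130]=0
for u,v,a,h in blobs(m,40): print(u,v,a,ray("top",(u,v),20)[:2])
E
```

```text
tcp [460.4 -94.6 110.7] t 6.33
lime 320 206 2749.5 [458.7 -95.6]
lime 444 73 7700.5 [ 593.1 -151.5]
290.65347721822536 193.89328537170263 139.0 [586.72615235  16.61795173]
359.09143807148797 192.1368800221668 601.5 [ 588.70762115 -148.09784198]
```

View pics/w3.png

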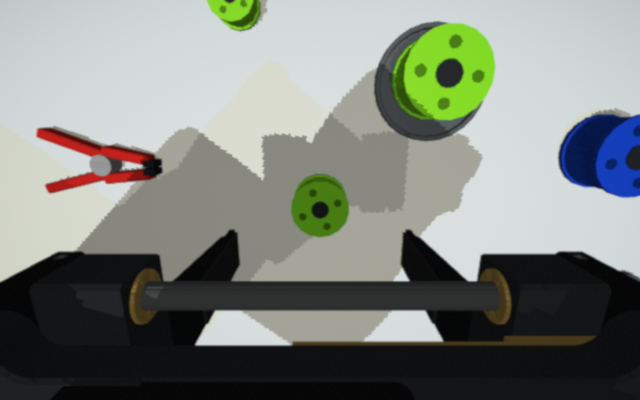

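The large spool sits in its tray at (445,75), and the medium spool is centred between the fingers at (320,206). I'll grip the medium one.

Request:
{"fn": "arm_command", "kwargs": {
  "delta_pos": [
    [0,0,-0.12],
    [0,0,-0.24],
    [0,0,-0.34],
    [0,0,-0.39],
    [0,0,-0.404]
  ],
  "delta_rot": [
    [0,0,0],
    [0,0,0],
    [0,0,0],
    [0,0,0],
    [0,0,0]
  ],
  "claw": [0,0,0,0,0]
}}

```text
t: 6.85
eef_pos: [459.3, -94.2, 7.9]
tcp_rot: [-3.14, 0.003, 0.337]
ft_force: [-0.1, -0.0, -0.7]
opening: 1.0
grip_force: 0.0
```

Request:
{"fn": "arm_command", "kwargs": {
  "delta_pos": [
    [0,0,0],
    [0,0,0],
    [0,0,0],
    [0,0,0],
    [0,0,0]
  ],
  "delta_rot": [
    [0,0,0],
    [0,0,0],
    [0,0,0],
    [0,0,0],
    [0,0,0]
  ],
  "claw": [0,0.5,1,1,1]
}}

```text
t: 7.27
eef_pos: [460.5, -94.5, 10.7]
tcp_rot: [3.141, -0.001, 0.337]
ft_force: [-0.8, -0.6, 0.6]
opening: 0.777
grip_force: 0.0
```

Request:
{"fn": "arm_command", "kwargs": {
  "delta_pos": [
    [0,0,0],
    [0,0,0],
    [0,0,0],
    [0,0,0],
    [0,0,0]
  ],
  "delta_rot": [
    [0,0,0],
    [0,0,0],
    [0,0,0],
    [0,0,0],
    [0,0,0]
  ],
  "claw": [1,1,1,1,1]
}}

```text
t: 7.68
eef_pos: [460.1, -94.4, 10.0]
tcp_rot: [3.141, -0.0, 0.337]
ft_force: [-0.1, -0.4, 1.8]
opening: 0.497
grip_force: 30.0
```

Request:
{"fn": "arm_command", "kwargs": {
  "delta_pos": [
    [0,0,0],
    [0,0,0],
    [0,0,0],
    [0,0,0],
    [0,0,0]
  ],
  "delta_rot": [
    [0,0,0],
    [0,0,0],
    [0,0,0],
    [0,0,0],
    [0,0,0]
  ],
  "claw": [1,1,1,1,1]
}}

```text
t: 8.1
eef_pos: [460.1, -94.4, 10.0]
tcp_rot: [3.141, -0.0, 0.337]
ft_force: [-0.3, 0.2, 4.2]
opening: 0.499
grip_force: 30.0
```

Request:
{"fn": "arm_command", "kwargs": {
  "delta_pos": [
    [0,0,0.06],
    [0,0,0.18],
    [0,0,0.3],
    [0,-0.1,0.36],
    [0,-0.234,0.36]
  ],
  "delta_rot": [
    [0,0,0],
    [0,0,0],
    [0,0,0],
    [0,0,0],
    [0,0,0]
  ],
  "claw": [1,1,1,1,1]
}}

```text
t: 8.52
eef_pos: [461.1, -152.5, 102.9]
tcp_rot: [3.139, -0.003, 0.34]
ft_force: [0.6, -0.4, -0.9]
opening: 0.5
grip_force: 30.0
```

Request:
{"fn": "arm_command", "kwargs": {
  "delta_pos": [
    [0,-0.14,0],
    [0,-0.28,0],
    [0,-0.42,0],
    [0,-0.56,0],
    [0,-0.7,0]
  ],
  "delta_rot": [
    [0,0,0],
    [0,0,0],
    [0,0,0],
    [0,0,0],
    [0,0,0]
  ],
  "claw": [1,1,1,1,1]
}}

```text
t: 8.93
eef_pos: [459.6, -329.6, 99.6]
tcp_rot: [-3.141, 0.0, 0.337]
ft_force: [1.1, -0.3, -1.0]
opening: 0.5
grip_force: 30.0
```

Request:
{"fn": "arm_command", "kwargs": {
  "delta_pos": [
    [-0.01,-0.12,0],
    [-0.02,-0.22,0],
    [-0.024,-0.28,0],
    [-0.024,-0.3,0],
    [-0.024,-0.3,0]
  ],
  "delta_rot": [
    [0,0,0],
    [0,0,0],
    [0,0,0],
    [0,0,0],
    [0,0,0]
  ],
  "claw": [1,1,1,1,1]
}}

```text
t: 9.35
eef_pos: [453.9, -403.1, 99.5]
tcp_rot: [-3.141, 0.0, 0.336]
ft_force: [-0.1, 0.2, -0.1]
opening: 0.498
grip_force: 30.0
```

Request:
{"fn": "arm_command", "kwargs": {
  "delta_pos": [
    [0,0,0],
    [0,0,0],
    [0,0,0],
    [0,0,0],
    [0,0,0]
  ],
  "delta_rot": [
    [0,0,0],
    [0,0,0],
    [0,0,0],
    [0,0,0],
    [0,0,0]
  ],
  "claw": [1,1,1,1,1]
}}

```text
t: 9.77
eef_pos: [454.3, -402.3, 100.1]
tcp_rot: [3.141, -0.0, 0.338]
ft_force: [0.3, 0.1, -1.4]
opening: 0.498
grip_force: 30.0
```

```bash
python3 - <<'E'
from h import *
im=wrist(z=110); cv2.imwrite("pics/w4.png",im[:,:,::-1])
E
```

```text
tcp [ 454.3 -402.3  100.1] t 9.77
lime 320 247 5888.5 [ 458.5 -401.4]
```

View pics/w4.png

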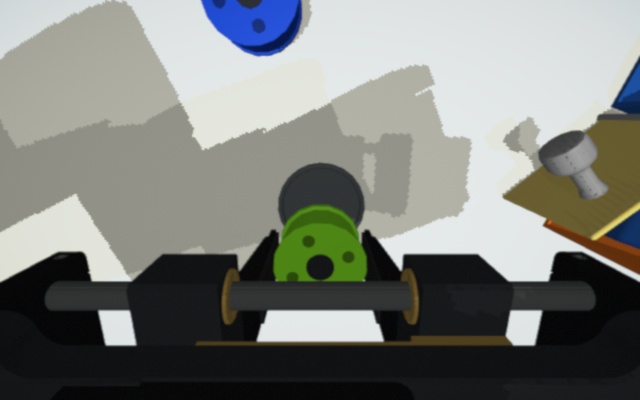

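The medium spool's bore is at (320,267). The tray spans columns 278–364 with its far edge at row 163, so it is aligned side to side.

```bash
python3 - <<'E'
from h import *
print(state()["eef_pos"].round(1))
f=ray("wrist",(321,163),8)[:2]; d=np.array([np.cos(.337),np.sin(.337)])
print("bore",ray("wrist",(320,267),124.5)[:2],"tray centre",f-38*d)
E
```

```text
[ 454.3 -402.4  100. ]
bore [ 454.21160774 -403.2675558 ] tray centre [ 452.6717862  -404.72108864]
```

Request:
{"fn": "arm_command", "kwargs": {
  "delta_pos": [
    [-0.004,-0.006,-0.12],
    [-0.004,-0.006,-0.24],
    [-0.004,-0.006,-0.31],
    [-0.004,-0.006,-0.335],
    [-0.004,-0.006,-0.346]
  ],
  "delta_rot": [
    [0,0,0],
    [0,0,0],
    [0,0,0],
    [0,0,0],
    [0,0,0]
  ],
  "claw": [1,1,1,1,1]
}}

```text
t: 10.23
eef_pos: [452.4, -403.5, 12.8]
tcp_rot: [-3.138, 0.001, 0.337]
ft_force: [-7.3, 7.2, 21.9]
opening: 0.497
grip_force: 30.0
```

Request:
{"fn": "arm_command", "kwargs": {
  "delta_pos": [
    [0,0,0],
    [0,0,0],
    [0,0,0],
    [0,0,0],
    [0,0,0]
  ],
  "delta_rot": [
    [0,0,0],
    [0,0,0],
    [0,0,0],
    [0,0,0],
    [0,0,0]
  ],
  "claw": [1,1,1,0,0]
}}

```text
t: 10.65
eef_pos: [453.3, -404.6, 14.0]
tcp_rot: [3.141, -0.0, 0.337]
ft_force: [-0.6, 0.4, 0.4]
opening: 0.588
grip_force: 0.0
```

Request:
{"fn": "arm_command", "kwargs": {
  "delta_pos": [
    [0,0,0],
    [0,0,0],
    [0,0,0],
    [0,0,0],
    [0,0,0]
  ],
  "delta_rot": [
    [0,0,0],
    [0,0,0],
    [0,0,0],
    [0,0,0],
    [0,0,0]
  ],
  "claw": [0,0,0,0,0]
}}

```text
t: 11.07
eef_pos: [453.1, -404.4, 13.4]
tcp_rot: [3.142, -0.0, 0.337]
ft_force: [-0.6, 0.8, 0.5]
opening: 0.931
grip_force: 0.0
```

Request:
{"fn": "arm_command", "kwargs": {
  "delta_pos": [
    [0,0,0],
    [0,0,0],
    [0,0,0.06],
    [0,0,0.2],
    [0,0,0.34]
  ],
  "delta_rot": [
    [0,0,0],
    [0,0,0],
    [0,0,0],
    [0,0,0],
    [0,0,0]
  ],
  "claw": [0,0,0,0,0]
}}

```text
t: 11.48
eef_pos: [452.5, -403.8, 98.3]
tcp_rot: [-3.139, 0.001, 0.337]
ft_force: [0.0, -1.0, 0.7]
opening: 1.0
grip_force: 0.0
```

Request:
{"fn": "arm_command", "kwargs": {
  "delta_pos": [
    [0.03,0.1,0.05],
    [0.08,0.25,0.06],
    [0.13,0.4,0.06],
    [0.18,0.55,0.06],
    [0.23,0.7,0.06]
  ],
  "delta_rot": [
    [0,0,0],
    [0,0,0],
    [0,0,0],
    [0,0,0],
    [0,0,0]
  ],
  "claw": [0,0,0,0,0]
}}

```text
t: 11.9
eef_pos: [510.7, -227.8, 113.7]
tcp_rot: [3.141, -0.0, 0.336]
ft_force: [1.1, -0.8, -0.3]
opening: 1.0
grip_force: 0.0
```

Request:
{"fn": "arm_command", "kwargs": {
  "delta_pos": [
    [0.05,0.15,0],
    [0.1,0.3,0],
    [0.15,0.45,0],
    [0.2,0.6,0],
    [0.25,0.75,0]
  ],
  "delta_rot": [
    [0,0,0],
    [0,0,0],
    [0,0,0],
    [0,0,0],
    [0,0,0]
  ],
  "claw": [0,0,0,0,0]
}}

```text
t: 12.32
eef_pos: [573.4, -39.9, 113.6]
tcp_rot: [3.141, -0.0, 0.337]
ft_force: [0.4, -0.5, -0.6]
opening: 1.0
grip_force: 0.0
```

Request:
{"fn": "arm_command", "kwargs": {
  "delta_pos": [
    [0.03,0.12,0],
    [0.058,0.22,0],
    [0.058,0.236,0],
    [0.058,0.236,0],
    [0.058,0.236,0]
  ],
  "delta_rot": [
    [0,0,0],
    [0,0,0],
    [0,0,0],
    [0,0,0],
    [0,0,0]
  ],
  "claw": [0,0,0,0,0]
}}

```text
t: 12.73
eef_pos: [587.3, 16.7, 113.3]
tcp_rot: [3.141, 0.0, 0.337]
ft_force: [-0.0, -0.2, -0.5]
opening: 1.001
grip_force: 0.0
```

Request:
{"fn": "arm_command", "kwargs": {
  "delta_pos": [
    [0,0,0],
    [0,0,0],
    [0,0,0],
    [0,0,0],
    [0,0,0]
  ],
  "delta_rot": [
    [0,0,0],
    [0,0,0],
    [0,0,0],
    [0,0,0],
    [0,0,0]
  ],
  "claw": [0,0,0,0,0]
}}

```text
t: 13.15
eef_pos: [587.6, 16.5, 113.5]
tcp_rot: [3.141, -0.0, 0.336]
ft_force: [-0.2, -0.6, 0.4]
opening: 1.0
grip_force: 0.0
```

```bash
python3 - <<'E'
from h import *
wrist(z=14)
E
```

```text
tcp [587.6  16.5 113.5] t 13.15
lime 485 250 3476.0 [ 594.3 -145. ]
lime 319 203 1316.0 [585.9  16.2]
```

Request:
{"fn": "arm_command", "kwargs": {
  "delta_pos": [
    [-0.004,0,-0.12],
    [-0.004,0,-0.24],
    [-0.004,0,-0.35],
    [-0.004,0,-0.405],
    [-0.004,0,-0.418]
  ],
  "delta_rot": [
    [0,0,0],
    [0,0,0],
    [0,0,0],
    [0,0,0],
    [0,0,0]
  ],
  "claw": [0,0,0,0,0]
}}

```text
t: 13.62
eef_pos: [585.3, 17.1, 6.3]
tcp_rot: [-3.14, 0.004, 0.337]
ft_force: [1.2, -0.7, -0.6]
opening: 1.001
grip_force: 0.0
```

Request:
{"fn": "arm_command", "kwargs": {
  "delta_pos": [
    [0,0,0],
    [0,0,0],
    [0,0,0],
    [0,0,0],
    [0,0,0]
  ],
  "delta_rot": [
    [0,0,0],
    [0,0,0],
    [0,0,0],
    [0,0,0],
    [0,0,0]
  ],
  "claw": [0,0.5,1,1,1]
}}

```text
t: 14.03
eef_pos: [587.0, 17.1, 9.9]
tcp_rot: [3.141, -0.001, 0.337]
ft_force: [0.4, -0.4, 0.2]
opening: 0.775
grip_force: 0.0
```

Request:
{"fn": "arm_command", "kwargs": {
  "delta_pos": [
    [0,0,0],
    [0,0,0],
    [0,0,0],
    [0,0,0],
    [0,0,0]
  ],
  "delta_rot": [
    [0,0,0],
    [0,0,0],
    [0,0,0],
    [0,0,0],
    [0,0,0]
  ],
  "claw": [1,1,1,1,1]
}}

```text
t: 14.45
eef_pos: [586.6, 17.1, 8.9]
tcp_rot: [3.142, 0.0, 0.337]
ft_force: [-0.3, 0.6, 0.3]
opening: 0.426
grip_force: 0.0
```

Request:
{"fn": "arm_command", "kwargs": {
  "delta_pos": [
    [0,0,0],
    [0,0,0],
    [0,0,0],
    [0,0,0],
    [0,0,0]
  ],
  "delta_rot": [
    [0,0,0],
    [0,0,0],
    [0,0,0],
    [0,0,0],
    [0,0,0]
  ],
  "claw": [1,1,1,1,1]
}}

```text
t: 14.87
eef_pos: [586.6, 17.1, 8.9]
tcp_rot: [3.142, 0.0, 0.337]
ft_force: [0.3, 0.4, -0.7]
opening: 0.351
grip_force: 30.0
```

Request:
{"fn": "arm_command", "kwargs": {
  "delta_pos": [
    [0,0,0.06],
    [0,0,0.18],
    [0,0,0.3],
    [0,0.05,0.36],
    [0,0.16,0.36]
  ],
  "delta_rot": [
    [0,0,0],
    [0,0,0],
    [0,0,0],
    [0,0,0],
    [0,0,0]
  ],
  "claw": [1,1,1,1,1]
}}

```text
t: 15.28
eef_pos: [588.3, 55.6, 102.5]
tcp_rot: [3.139, -0.005, 0.334]
ft_force: [0.9, -1.1, -0.4]
opening: 0.35
grip_force: 30.0
```

Request:
{"fn": "arm_command", "kwargs": {
  "delta_pos": [
    [0,0.12,0],
    [-0.004,0.24,0],
    [-0.006,0.33,0],
    [-0.006,0.372,0],
    [-0.006,0.372,0]
  ],
  "delta_rot": [
    [0,0,0],
    [0,0,0],
    [0,0,0],
    [0,0,0],
    [0,0,0]
  ],
  "claw": [1,1,1,1,1]
}}

```text
t: 15.7
eef_pos: [584.8, 151.8, 98.8]
tcp_rot: [3.142, -0.0, 0.339]
ft_force: [-0.2, -0.2, -1.1]
opening: 0.351
grip_force: 30.0
```

Request:
{"fn": "arm_command", "kwargs": {
  "delta_pos": [
    [0,0,0],
    [0,0,0],
    [0,0,0],
    [0,0,0],
    [0,0,0]
  ],
  "delta_rot": [
    [0,0,0],
    [0,0,0],
    [0,0,0],
    [0,0,0],
    [0,0,0]
  ],
  "claw": [1,1,1,1,1]
}}

```text
t: 16.12
eef_pos: [585.2, 149.2, 98.9]
tcp_rot: [3.141, 0.0, 0.336]
ft_force: [0.0, -0.1, -0.0]
opening: 0.354
grip_force: 30.0
```

```bash
python3 - <<'E'
from h import *
im=wrist(z=110); cv2.imwrite("pics/w5.png",im[:,:,::-1])
E
```

```text
tcp [585.2 149.2  98.9] t 16.12
lime 320 251 3487.5 [587.8 149.4]
```

View pics/w5.png

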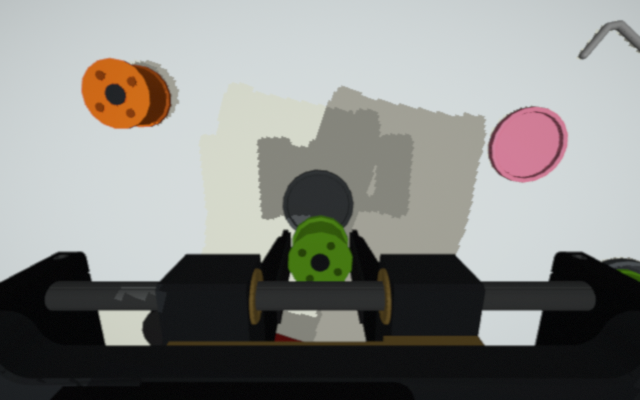

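```bash
python3 - <<'E'
from h import *
print(state()["eef_pos"].round(1))
f=ray("wrist",(318,170),8)[:2]; d=np.array([np.cos(.337),np.sin(.337)])
print("bore",ray("wrist",(320,262),118)[:2],"tray centre",f-31*d)
E
```

```text
[585.2 149.4  98.9]
bore [585.26557688 148.65621918] tray centre [583.95695123 149.90545489]
```

The small spool's bore at (320,262) is within 2 mm of the tray centre (tray columns 283–353). I'll lower and release it.

Request:
{"fn": "arm_command", "kwargs": {
  "delta_pos": [
    [-0.004,0.004,-0.12],
    [-0.004,0.004,-0.24],
    [-0.004,0.004,-0.31],
    [-0.004,0.004,-0.335],
    [-0.004,0.004,-0.345]
  ],
  "delta_rot": [
    [0,0,0],
    [0,0,0],
    [0,0,0],
    [0,0,0],
    [0,0,0]
  ],
  "claw": [1,1,1,1,1]
}}

```text
t: 16.58
eef_pos: [583.1, 150.7, 11.9]
tcp_rot: [-3.141, 0.003, 0.337]
ft_force: [-7.9, -2.4, 13.2]
opening: 0.351
grip_force: 30.0
```

Request:
{"fn": "arm_command", "kwargs": {
  "delta_pos": [
    [0,0,0],
    [0,0,0],
    [0,0,0],
    [0,0,0],
    [0,0,0]
  ],
  "delta_rot": [
    [0,0,0],
    [0,0,0],
    [0,0,0],
    [0,0,0],
    [0,0,0]
  ],
  "claw": [1,1,1,0,0]
}}

```text
t: 17.0
eef_pos: [584.5, 151.2, 13.3]
tcp_rot: [3.141, -0.001, 0.337]
ft_force: [0.7, -1.3, -0.2]
opening: 0.439
grip_force: 0.0
```

Request:
{"fn": "arm_command", "kwargs": {
  "delta_pos": [
    [0,0,0],
    [0,0,0],
    [0,0,0],
    [0,0,0],
    [0,0,0]
  ],
  "delta_rot": [
    [0,0,0],
    [0,0,0],
    [0,0,0],
    [0,0,0],
    [0,0,0]
  ],
  "claw": [0,0,0,0,0]
}}

```text
t: 17.42
eef_pos: [584.1, 151.1, 12.7]
tcp_rot: [3.142, 0.0, 0.337]
ft_force: [-0.3, -0.3, -0.5]
opening: 0.786
grip_force: 0.0
```

Request:
{"fn": "arm_command", "kwargs": {
  "delta_pos": [
    [0,0,0],
    [0,0,0],
    [0,0,0.06],
    [0,0,0.2],
    [0,0,0.34]
  ],
  "delta_rot": [
    [0,0,0],
    [0,0,0],
    [0,0,0],
    [0,0,0],
    [0,0,0]
  ],
  "claw": [0,0,0,0,0]
}}

```text
t: 17.83
eef_pos: [583.3, 151.0, 97.6]
tcp_rot: [-3.141, 0.003, 0.337]
ft_force: [0.8, -0.0, 0.8]
opening: 0.996
grip_force: 0.0
```

Request:
{"fn": "arm_command", "kwargs": {
  "delta_pos": [
    [0,-0.1,0.1],
    [-0.06,-0.2,0.16],
    [-0.12,-0.3,0.2],
    [-0.18,-0.4,0.24],
    [-0.24,-0.5,0.28]
  ],
  "delta_rot": [
    [0,0,0],
    [0,0,0],
    [0,0,0],
    [0,0,0],
    [0,0,0]
  ],
  "claw": [0,0,0,0,0]
}}

```text
t: 18.25
eef_pos: [523.2, 25.2, 168.3]
tcp_rot: [3.141, -0.0, 0.337]
ft_force: [0.6, -0.8, 0.5]
opening: 0.998
grip_force: 0.0
```

Request:
{"fn": "arm_command", "kwargs": {
  "delta_pos": [
    [-0.05,-0.1,0.1],
    [-0.1,-0.2,0.2],
    [-0.15,-0.3,0.2],
    [-0.2,-0.4,0.2],
    [-0.2,-0.4,0.2]
  ],
  "delta_rot": [
    [0,0,0],
    [0,0,0],
    [0,0,0],
    [0,0,0],
    [0,0,0]
  ],
  "claw": [0,0,0,0,0]
}}

```text
t: 18.67
eef_pos: [472.5, -76.7, 218.2]
tcp_rot: [3.141, -0.0, 0.334]
ft_force: [1.0, -0.4, -0.1]
opening: 1.002
grip_force: 0.0
```

Request:
{"fn": "arm_command", "kwargs": {
  "delta_pos": [
    [0,0,0],
    [0,0,0],
    [0,0,0],
    [0,0,0],
    [0,0,0]
  ],
  "delta_rot": [
    [0,0,0],
    [0,0,0],
    [0,0,0],
    [0,0,0],
    [0,0,0]
  ],
  "claw": [0,0,0,0,0]
}}

```text
t: 19.08
eef_pos: [474.3, -73.2, 217.5]
tcp_rot: [-3.141, 0.0, 0.338]
ft_force: [-0.7, 0.7, -0.7]
opening: 0.997
grip_force: 0.0
```

```bash
python3 - <<'E'
from h import *
for n in ("top","scene","wrist"):
    c=calibration(n); im=read_camera(n); m=masks(im)
    big=cv2.cvtColor(im,cv2.COLOR_RGB2BGR)
    cv2.imwrite(f"pics/{n}9.png",cv2.resize(big[120:300,140:500],None,fx=2.2,fy=2.2,interpolation=2) if n=="top" else big)
    for u,v,a,h in blobs(m["lime"],60):
        if n!="scene" or u>100: print(n,round(u),round(v),a,ray(n,(u,v),21,c)[:2].round(1))
print(state()["eef_pos"])
E
```

```text
top 468 247 391.5 [ 452.6 -405.3]
top 234 195 180.0 [585.1 151.3]
top 360 189 449.5 [ 596.  -150.9]
scene 397 238 293.5 [589.9 153.1]
scene 275 193 647.0 [ 585.3 -149.6]
scene 230 145 243.0 [ 455.  -402.8]
wrist 418 106 3366.0 [ 590.2 -149.4]
wrist 152 14 1108.5 [582.1 148.6]
[474.19102113 -73.52377113 217.54399519]
```

View pics/top9.png

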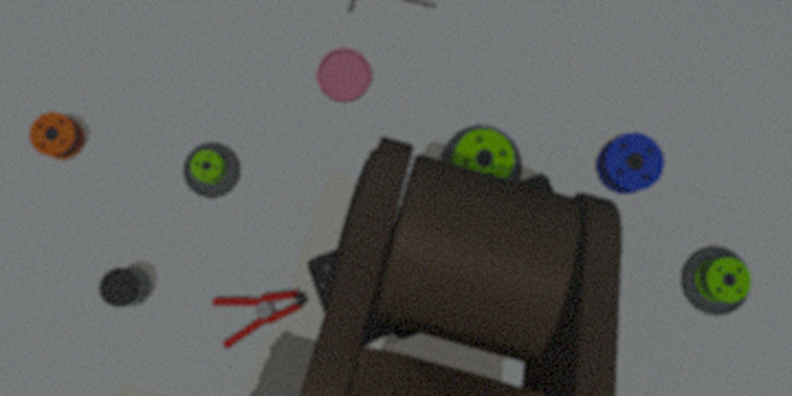

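View pics/wrist9.png

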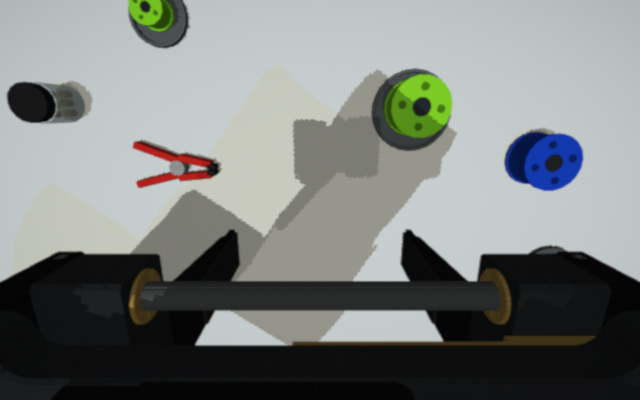

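View pics/scene9.png

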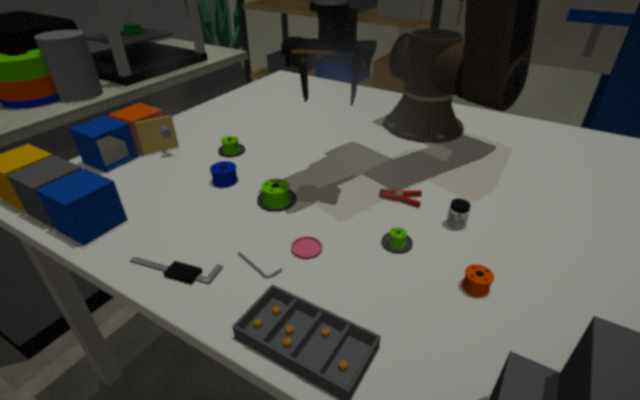

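All three lime spools sit inside their own trays: large (278,194), medium (231,146) and small (397,239) in the scene view. Their offsets from the tray centres are about 5 mm or less. The bystanders are unmoved, and the gripper is empty and clear.

```bash
python3 -c "
from cell import *
print(job_done())"
```

```text
the job is handed in; nothing more can be done
None
```

I put the three lime green spools upright in the trays of their own size, let go of them and handed the job in at about 19 s; the pictures show each within about 5 mm of its tray centre and the other objects unmoved, but the hand-in call returned no pass or fail result.

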